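Put the strainer mug set together on the banding wheel

ROBOT

A 6-joint arm with a two-finger parallel gripper is mounted at the origin on the work surface. World frame = base frame: x ahead of the robot, y to its left, z up, the work surface at z = 0. Lengths are in m, angles in rad, forces in N, time in s.
With the tool pointing down it reaches from about 0.375 to 0.9 m from the base axis. Payload 3.1 kg.
Tool frame: the origin (TCP) lies midway between the tips of the shut fingers; the grasp point (between the pads) lies 19 mm behind it (manip.grip_depth is the distance from the TCP to the grasp point, in m); z points along the fingers, y is the line along which they close (so a half turn about z gives the same grasp; the last joint's range is limited). The gripper opens to 85 mm and grips with 20 to 120 N. Pads are 22 mm wide; open, the fingers measure 114 mm over their backs; the gripper's body (76 mm by 85 mm) begins 54 mm behind the grasp point. The pads swing forward as they close: fully open they stand 13 mm farther back than shut.
Start: joints at [-0.178, 0.527, 1.433, -0, 1.181, -0.178], TCP at [0.625, 0, 0.231] pointing down, gripper open.
Joint ranges: [-3.08, 3.08], [-0.75, 2.2], [0.22, 2.44], [-1.43, 4.57], [0, 2.65], [-2.85, 2.85]. Speed limits (rad/s): [2.79, 2.79, 3.14, 3.14, 3.14, 3.14].

INTERFACE

Orientations are given as a unit quaternion [x, y, z, w].
In Python, from station import telemetry, snapshot, manip gives the robot as it stands. The module is installed in compiled form; this text tells all that it offers.
- The arm moves only by the shell command python3 -m crank 'ROWS' [OPENING] [FORCE]. ROWS is text: rows parted by semicolons, each of 6 numbers parted by spaces: the shift along the tool's x, y, z as a fraction of full scale, then the turn, a rotation vector about the tool's x, y, z as a fraction of full scale. A call has exactly 5 rows; each row shifts and turns the commanded pose from where the row before left it, along the tool's axes as they then stand; what a row does not reach is not made up. Full scale, the value 1, is 4 cm for a shift and 90 degrees for a turn. A row lasts 1/10 s, in which the tool goes at most 50 mm and 8.59 degrees, less where a joint would pass 70% of its speed; a pose out of reach is approached as far as the arm can. A call with a number of a shift or a turn outside -1 to 1 is refused whole. A call with a gripper value outside its range is refused whole. OPENING is the opening, from -1 (shut) to 1 (fully open), set as the call begins (- or left out, the last holds). The fingers move at their own pace and stop on an object; FORCE is the grip in N (left out, the last holds). Time passes only in rows, so rows that do not move let the fingers close, or fill a call up. It gives the time, the measured TCP pose, the force, the opening and the grip force at its end, in the units of the state.
- telemetry.sense(): the state, without advancing time (a new reading comes with each control period).
- snapshot(name): name is "scene" or "side" or "wrist"; returns a dict with "image" (480x640x3 uint8, red, green, blue), "depth" (480x640 float32, m along the optical axis (not along the pixel's ray), 0 where there is no reading), "camera_matrix" (3x3 intrinsics, pixels), "rvec" (rotation vector, rad) and "tvec" (3), from world to camera coordinates, as OpenCV has them. Camera axes: x right, y down, z forward; pixel columns grow to the right and rows downward; lengths in m; the calibration is good to about 2 mm. The wrist camera is an equidistant fisheye: a pixel r from the principal point sees the ray r / f radians off the axis. A picture is of the moment at which its call begins.
- manip.sign_off(): hands the job in; it is judged then, once.
The state is a dict: "t": time; "q": joint angles; "qd": joint speeds; "tau": joint torques, N m; "tcp_pos": TCP position; "tool_rot": TCP orientation; "force": force on the tool from outside, world axes, zero at the start; "ft_torque": the same for the moment, N m; "finger_gap": opening from 0.0 (shut) to 1.0 (fully open); "gripper_force": force on a finger pad.
Only numpy, scipy, OpenCV 4.12 (cv2) and the standard library are available. Lean on these libraries where they do the work, as an engineer would, in place of code of your own. Each camera call takes 0.05 s, during which the arm holds its last target. There are 200 camera calls.

TASK

Put the tea-mug set together in the middle of the banding wheel for its final look-over, from the bottom up: the oval wooden saucer, the tall mug standing inside the saucer's raised ring, the strainer hanging by its flange in the mug, and on top the lid that fits, the larger of the two, everything sitting level. Lower each piece into place and let go of it before fetching the next; do not drop any. Leave the small lid, sake cup, glaze jar, file and brush where they lie.

Things in the scene. Friction and masses are not known exactly. Their poses are not given: they have to be found in the camera images.
- wheel: Potter's banding wheel: round aluminium head 180 mm across with turned centring rings, on a dark cast foot fixed to the bench. The head's flat top is 55 mm above the bench. Origin: on the wheel's axis at bench height, z up. The head turns on its axis with slight friction; how far it is turned does not matter.
- saucer: Oval dark wooden tea saucer (straight sides, round ends), 120 mm long (its x), 66 mm wide (its y), 12 mm thick, 90 g, with a raised round ring in the middle of its top: 62 mm outside, 54 mm inside diameter, 4 mm high. Lies flat, ring up; grip it across its width. Origin: centre of its underside, z up.
- mug: Tall white porcelain tea mug, no handle, blue slanting strokes outside; straight wall 66 mm outside, 58 mm inside diameter, 85 mm high, about 240 g. Its foot, 46 mm across and 5 mm high, goes inside the saucer's ring; wall straight from 15 mm up. Stands upright. Origin: centre of the foot's underside, z up. Placed, its foot rests on the saucer's top, 12 mm above the saucer's underside.
- strainer: White porcelain tea strainer standing on its foot, 90 g: basket 49 mm across tapering to 40 at the foot, holes in its floor, open top. Flat flange 64 mm across from 40 to 44 mm up; above it an upright collar, 56 outside, 48 inside diameter, up to 56 mm: grip it there. Origin: centre of the foot's underside, z up. Hung in the mug, the flange rests on the rim, origin 45 mm above the mug's.
- lid: The larger of two white porcelain lids, 70 g: disc 62 mm across from 6 to 11 mm up, domed to 16 mm, round knob 18 mm across reaching up to 34 mm. The plug below, 40 mm across, 6 mm deep, goes into the strainer's 48 mm collar. Lies upright on its plug. Origin: centre of the plug's underside, z up. Placed, the disc rests on the collar, origin 50 mm above the strainer's.
- small_lid: A smaller white porcelain lid of another pot, 40 mm across, knob 12 mm across reaching to 34 mm. Not part of this set: leave it. Origin at the centre of its underside.
- sake_cup: Small white sake cup, 56 mm across, 42 mm high, open at the top, with neither strokes nor flange. Not part of this set: leave it. Origin at the centre of its underside.
- glaze_jar: Closed glaze jar with white cap, 68 mm across, 85 mm high. Leave it. Origin at the centre of its underside.
- file: Flat file with orange handle, lying down, 230 mm long (its x, blade to +x), 22 mm wide, 14 mm high. Leave it. Origin under its middle.
- brush: Flat glaze brush with wooden handle, lying down, 180 mm long (its x, bristles to +x), 26 mm wide, 11 mm high. Leave it. Origin near its middle.

How it is judged:
By the outcome, as a careful person would: the job done as asked, in the order asked, and still so for the second after the job is handed in, with the robot touching nothing.
It also fails if it takes over 125 s, if anything falls off the work surface, if the arm or the gripper's body presses on something with over 40 N, if the wrist force passes 120 N, or if a joint passes its speed limit or range.

## Working session

There is one attempt and no reset: what is moved stays moved. The work goes in short steps, Python scripts to look and compute and a shell command to move; the robot and the scene stay as the last step left them, time stands still between calls to the robot, and variables do not carry over. Pictures are saved under pics/ and viewed, at most 17 in all, crops included, and the job is handed in when it is done.

```bash
mkdir -p pics
cat > h.py <<'E'
import numpy as np, cv2
from station import telemetry, snapshot, manip
from scipy.spatial.transform import Rotation as R
def snap(name,save=None):
    s=snapshot(name)
    if save: cv2.imwrite(f'pics/{save}.png',s['image'][:,:,::-1])
    np.savez(f'/tmp/{save or name}.npz',**s)
    return s
def cloud(s):
    K=s['camera_matrix'];d=s['depth'];v,u=np.mgrid[:480,:640]
    c=np.stack([(u-K[0,2])/K[0,0]*d,(v-K[1,2])/K[1,1]*d,d],-1)
    M=cv2.Rodrigues(np.array(s['rvec'],float))[0]
    p=(c-np.array(s['tvec']).ravel())@M
    p[d==0]=np.nan
    return p
E
python3 - <<'E'
from h import *
for n in ('scene','side'):
    s=snap(n,n+'1'); print(s['camera_matrix'],s['rvec'],s['tvec'])
print(telemetry.sense(), manip.grip_depth)
E
```

```text
[[437.43683507   0.         319.82783956]
 [  0.         437.43683507 241.18492502]
 [  0.           0.           1.        ]] [ 2.0232383   1.04017484 -0.51123922] [-0.33527541 -0.24687978  1.37690162]
[[473.67626188   0.         322.7134662 ]
 [  0.         473.67626188 239.96984385]
 [  0.           0.           1.        ]] [ 0.24391353 -2.74016345  1.31182464] [0.54429716 0.08398765 0.94734191]
{'t': 0.1, 'q': array([-1.78517529e-01,  5.28390582e-01,  1.43378709e+00,  3.85903554e-06,
        1.18140724e+00, -1.78499004e-01]), 'qd': array([-9.22453465e-04,  8.81872966e-05, -1.74861475e-03, -9.88681152e-04,
       -3.54231221e-04, -9.55912893e-04]), 'tau': array([ 4.33945943e-04, -4.43301880e+01, -1.78587180e+01, -2.04061280e-04,
        3.88642526e-03,  1.10165692e-05]), 'tcp_pos': array([6.24347700e-01, 1.37284728e-04, 2.30416689e-01]), 'tool_rot': array([ 7.07113499e-01,  7.07099362e-01, -5.66641971e-04, -8.19263435e-04]), 'force': array([0.26069338, 0.02112106, 0.2905375 ]), 'ft_torque': array([-0.03577708,  0.0128774 ,  0.03816745]), 'gripper_force': 0.0, 'finger_gap': 1.0012722904884857} 0.0187
```

View pics/scene1.png

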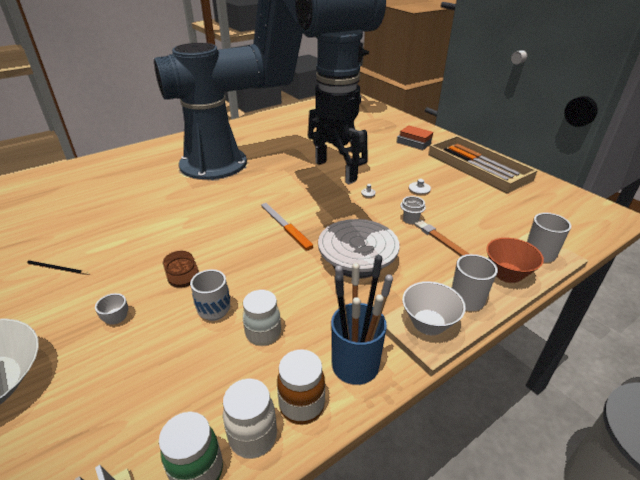

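View pics/side1.png

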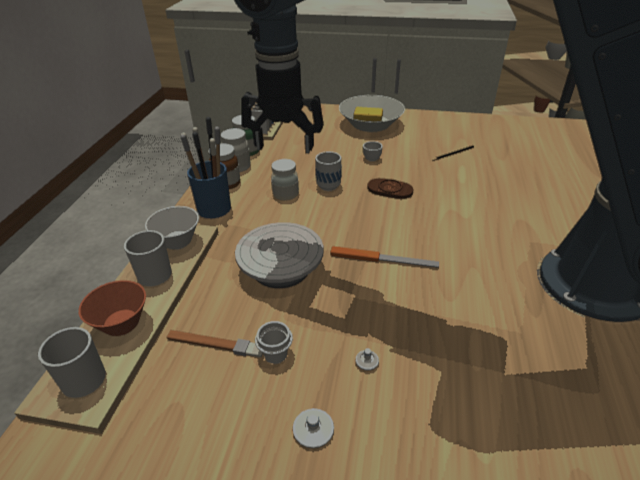

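The scene view shows the wheel (359,247), mug (211,295), saucer (180,268), strainer (413,209), larger lid (420,187) and small lid (369,190). In the side view they are at wheel (280,255), mug (328,170), saucer (390,188), strainer (274,342) and lid (313,427). Next I'll measure them from depth.

```bash
cat > m.py <<'E'
from h import *
from scipy.optimize import least_squares
def fit(P,r):  # circle of known radius to xy points
    f=lambda c:np.hypot(P[:,0]-c[0],P[:,1]-c[1])-r
    return least_squares(f,P[:,:2].mean(0),loss='soft_l1',f_scale=.001)
def show(n,boxes):
    s=dict(np.load(f'/tmp/{n}.npz')); p=cloud(s)
    for k,(u0,v0,u1,v1,zlo,zhi,r) in boxes.items():
        q=p[v0:v1,u0:u1].reshape(-1,3); q=q[(q[:,2]>zlo)&(q[:,2]<zhi)]
        if len(q)<5: print(n,k,'few',len(q));continue
        mid=(np.percentile(q[:,:2],1,0)+np.percentile(q[:,:2],99,0))/2
        print(n,k,len(q),'zmax',q[:,2].max().round(4),'mid',mid.round(4),'med',np.median(q,0).round(4),end=' ')
        if r: e=fit(q,r); print('fit',e.x.round(4),'rms',np.sqrt((e.fun**2).mean()).round(4),end='')
        print()
E
python3 - <<'E'
from m import *
show('scene1',dict(wheel=(310,215,405,290,.048,.06,0),mugrim=(185,265,235,325,.08,.09,.031),mugwall=(185,265,235,325,.02,.078,.033),
 saucer=(160,245,200,290,.006,.02,0),str=(398,190,428,230,.046,.06,.026),flange=(398,190,428,230,.037,.046,0),lidknob=(408,174,435,200,.02,.04,0),lid=(405,174,435,200,.006,.04,0),jar=(240,285,285,350,.06,.1,0)))
show('side1',dict(wheel=(230,215,330,300,.048,.06,0),mugrim=(308,145,347,200,.08,.09,.031),mugwall=(308,145,347,200,.02,.078,.033),
 saucer=(360,170,420,205,.006,.02,0),str=(252,315,296,370,.046,.06,.026),flange=(252,315,296,370,.037,.046,0),lidknob=(285,400,340,455,.02,.04,0),lid=(285,400,340,455,.006,.04,0),jar=(265,150,303,205,.06,.1,0)))
for n,b in (('scene1',(160,245,198,290)),('side1',(360,170,420,205))):
    p=cloud(dict(np.load(f'/tmp/{n}.npz')))[b[1]:b[3],b[0]:b[2]].reshape(-1,3)
    q=p[(p[:,2]>.005)&(p[:,2]<.02)]; print(n,cv2.minAreaRect((q[:,:2]*1000).astype(np.float32)))
E
```

```text
scene1 wheel 3162 zmax 0.0582 mid [0.6345 0.0604] med [0.6376 0.0578 0.0544] 
scene1 mugrim 258 zmax 0.0871 mid [ 0.5916 -0.2707] med [ 0.594  -0.2718  0.0838] fit [ 0.5921 -0.2705] rms 0.0014
scene1 mugwall 1216 zmax 0.078 mid [ 0.5925 -0.2721] med [ 0.6099 -0.2719  0.0548] fit [ 0.5917 -0.2703] rms 0.0022
scene1 saucer 944 zmax 0.0173 mid [ 0.4329 -0.2778] med [ 0.4366 -0.2798  0.0116] 
scene1 str 176 zmax 0.057 mid [0.5875 0.2783] med [0.5874 0.2785 0.0525] fit [0.5868 0.2782] rms 0.0017
scene1 flange 150 zmax 0.046 mid [0.5883 0.2765] med [0.5878 0.279  0.0424] 
scene1 lidknob 40 zmax 0.0338 mid [0.4932 0.4038] med [0.4967 0.4019 0.0293] 
scene1 lid 229 zmax 0.0338 mid [0.4947 0.4035] med [0.4998 0.3988 0.0119] 
scene1 jar 937 zmax 0.0872 mid [ 0.6954 -0.2191] med [ 0.7029 -0.2218  0.0838] 
side1 wheel 4128 zmax 0.0588 mid [0.6303 0.0673] med [0.6289 0.0753 0.055 ] 
side1 mugrim 139 zmax 0.0876 mid [ 0.5892 -0.2674] med [ 0.5907 -0.2666  0.0837] fit [ 0.5896 -0.2667] rms 0.002
side1 mugwall 670 zmax 0.078 mid [ 0.5885 -0.2665] med [ 0.587  -0.2438  0.0572] fit [ 0.59   -0.2679] rms 0.0024
side1 saucer 654 zmax 0.0189 mid [ 0.4302 -0.2724] med [ 0.4288 -0.2696  0.0121] 
side1 str 398 zmax 0.059 mid [0.5841 0.2826] med [0.5847 0.2843 0.0536] fit [0.5844 0.283 ] rms 0.0013
side1 flange 338 zmax 0.046 mid [0.584  0.2854] med [0.5843 0.2845 0.0428] 
side1 lidknob 158 zmax 0.0355 mid [0.4926 0.4085] med [0.4917 0.4111 0.0321] 
side1 lid 1283 zmax 0.0355 mid [0.492  0.4086] med [0.4908 0.413  0.0121] 
side1 jar 434 zmax 0.0892 mid [ 0.6912 -0.2124] med [ 0.6886 -0.2012  0.0832] 
scene1 ((431.6131896972656, -277.1637878417969), (65.67861938476562, 119.68580627441406), 79.37105560302734)
side1 ((429.8522033691406, -274.80535888671875), (71.81427001953125, 119.09580993652344), 79.42272186279297)
```

```bash
cat > w.py <<'E'
from m import *
def wheel(n):
    p=cloud(dict(np.load(f'/tmp/{n}.npz'))).reshape(-1,3)
    q=p[(abs(p[:,2]-.054)<.006)&(np.hypot(p[:,0]-.632,p[:,1]-.064)<.1)]
    h=cv2.convexHull((q[:,:2]).astype(np.float32))[:,0]
    e=fit(h,.09); print(n,len(h),e.x.round(4),np.abs(e.fun).round(4).mean())
if __name__=='__main__':
    wheel('scene1');wheel('side1')
E
python3 w.py
A='x'
python3 -m crank '-.69 -.48 0 0 0 0;-.69 -.48 0 0 0 0;-.69 -.48 0 0 0 0;-.69 -.48 0 0 0 0;-.69 -.48 0 0 0 0'
python3 -m crank '-.69 -.48 0 0 0 0;-.69 -.48 0 0 0 0;-.69 -.48 0 0 0 0;-.69 -.48 0 0 0 0;-.69 -.48 0 0 0 0'
python3 -m crank '0 0 0 0 0 -.088;0 0 0 0 0 -.088;0 0 0 0 0 -.088;0 0 0 0 0 -.088;0 0 0 0 0 -.088'
python3 -m crank '0 0 0 0 0 -.088;0 0 0 0 0 -.088;0 0 0 0 0 -.088;0 0 0 0 0 -.088;0 0 0 0 0 -.088'
python3 - <<'E'
from h import *
s=snap('wrist','wrist1');print(s['camera_matrix'],s['rvec'],s['tvec'])
snap('side','side2');snap('scene','scene2')
import w
w.wheel('side2');w.wheel('scene2')
E
```

```text
scene1 45 [0.6325 0.0621] 0.0005133333333333332
side1 48 [0.6312 0.0654] 0.0006041666666666666
t: 0.6
tcp_pos: [0.5278, -0.1387, 0.2309]
tool_rot: [0.707, 0.707, -0.0, -0.0]
force: [0.2, -0.1, -0.2]
finger_gap: 1.001
gripper_force: 0.0
t: 1.1
tcp_pos: [0.4319, -0.2768, 0.231]
tool_rot: [0.707, 0.707, 0.0, -0.0]
force: [-0.5, -0.2, 0.6]
finger_gap: 0.998
gripper_force: 0.0
t: 1.6
tcp_pos: [0.4326, -0.2758, 0.231]
tool_rot: [0.423, 0.906, 0.0, -0.0]
force: [0.4, -0.2, 0.2]
finger_gap: 1.003
gripper_force: 0.0
t: 2.1
tcp_pos: [0.4327, -0.2757, 0.2309]
tool_rot: [0.091, 0.996, 0.0, -0.0]
force: [0.2, -0.1, 0.7]
finger_gap: 1.002
gripper_force: 0.0
[[371.64829954   0.         321.84449372]
 [  0.         371.64829954 235.420719  ]
 [  0.           0.           1.        ]] [-2.24509378 -1.86905071 -0.2576415 ] [ 0.19239649 -0.4931137   0.24927484]
side2 49 [0.6314 0.0652] 0.0005836734693877551
scene2 46 [0.6327 0.0623] 0.0006717391304347826
```

View pics/wrist1.png

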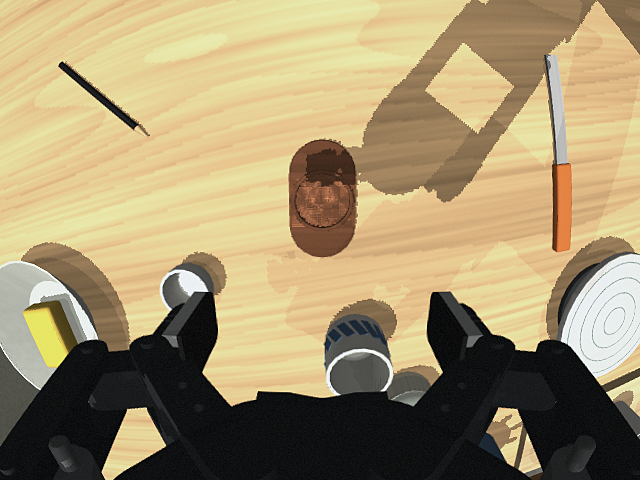

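The wrist view shows the saucer upright in the image: ends (323,140) and (323,256), sides 290 and 356. That aligns it with the finger line, and it's centred between the fingers at column ~322. The mug rim is at about (359,372).

```bash
cat >> h.py <<'E'
def wray(s,u,v,z):
    K=s['camera_matrix'];a=np.array([u-K[0,2],v-K[1,2]])/K[0,0];t=np.hypot(*a)
    d=np.r_[a/t*np.sin(t),np.cos(t)]
    M=cv2.Rodrigues(np.array(s['rvec'],float))[0];C=-M.T@np.array(s['tvec']).ravel();w=M.T@d
    return (C+w*(z-C[2])/w[2]).round(4)
def wproj(s,P):
    M=cv2.Rodrigues(np.array(s['rvec'],float))[0];c=M@np.array(P)+np.array(s['tvec']).ravel()
    t=np.arctan2(np.hypot(*c[:2]),c[2]);K=s['camera_matrix']
    return (c[:2]/np.hypot(*c[:2])*t*K[0,0]+K[:2,2]).round(1)
E
python3 - <<'E'
from h import *
s=dict(np.load('/tmp/wrist1.npz'))
for n,u,v,z in (('sauc top end',323,140,.012),('bot',323,256,.012),('l',290,199,.012),('r',356,199,.012),('ringc',324,201,.016),('mugrim l',327,372,.085),('mugrim r',392,372,.085),('wheelc',617,314,.055)):
    print(n,wray(s,u,v,z))
t=telemetry.sense();p=t['tcp_pos'];print(p,wproj(s,p),wproj(s,[p[0],p[1],.012]))
for n in ('scene2','side2'):
    c=cloud(dict(np.load(f'/tmp/{n}.npz'))).reshape(-1,3)
    q=c[(c[:,2]>.007)&(c[:,2]<.02)&(np.hypot(c[:,0]-.431,c[:,1]+.276)<.066)]
    print(n,len(q),cv2.minAreaRect((q[:,:2]*1000).astype(np.float32)),np.linalg.svd(q[:,:2]-q[:,:2].mean(0),full_matrices=0)[2][0])
E
```

```text
sauc top end [ 0.372 -0.263  0.012]
bot [ 0.4872 -0.2842  0.012 ]
l [ 0.423  -0.3055  0.012 ]
r [ 0.4348 -0.2415  0.012 ]
ringc [ 0.4304 -0.2728  0.016 ]
mugrim l [ 0.5779 -0.2972  0.085 ]
mugrim r [ 0.5911 -0.2363  0.085 ]
wheelc [0.6223 0.0682 0.055 ]
[ 0.43278472 -0.27576206  0.23104784] [321.4 300. ] [321.5 203.1]
scene2 941 ((430.644287109375, -276.9761962890625), (65.68852996826172, 122.55612182617188), 79.39691925048828) [ 0.97292168 -0.23113501]
side2 636 ((430.2787170410156, -273.6070556640625), (73.65094757080078, 118.26056671142578), 80.92623901367188) [-0.98272147  0.18509053]
```

```bash
python3 -m crank '.035 .01 .5 0 0 0;.035 .01 .5 0 0 0;0 0 .5 0 0 0;0 0 .5 0 0 0;0 0 .5 0 0 0' >/dev/null
python3 -m crank '0 0 .5 0 0 0;0 0 .5 0 0 0;0 0 .5 0 0 0;0 0 .5 0 0 0;0 0 .4 0 0 0'
python3 -m crank '0 0 .3 0 0 0;0 0 .3 0 0 0;0 0 .2 0 0 0;0 0 .1 0 0 0;0 0 .07 0 0 0'
python3 -m crank '0 0 0 0 0 0;0 0 0 0 0 0;0 0 0 0 0 0;0 0 0 0 0 0;0 0 0 0 0 0' -1 40
python3 -m crank '0 0 0 0 0 0;0 0 0 0 0 0;0 0 0 0 0 0;0 0 0 0 0 0;0 0 0 0 0 0'
python3 - <<'E'
from h import *
s=snap('side')['image'][130:250,320:480,::-1]
cv2.imwrite('pics/grip1.png',cv2.resize(s,(800,600),interpolation=cv2.INTER_CUBIC))
E
```

```text
t: 3.25
tcp_pos: [0.4302, -0.2745, 0.0341]
tool_rot: [0.096, 0.995, 0.0, -0.0]
force: [0.1, 0.1, -0.0]
finger_gap: 1.002
gripper_force: 0.0
t: 3.75
tcp_pos: [0.4305, -0.2747, -0.0037]
tool_rot: [0.094, 0.996, -0.0, 0.0]
force: [0.7, -0.0, 0.7]
finger_gap: 0.998
gripper_force: 0.0
t: 4.25
tcp_pos: [0.4306, -0.2749, -0.0029]
tool_rot: [0.094, 0.996, -0.0, 0.0]
force: [-1.3, 0.9, 5.4]
finger_gap: 0.758
gripper_force: 45.0
t: 4.75
tcp_pos: [0.4306, -0.2748, -0.0029]
tool_rot: [0.094, 0.996, -0.0, 0.0]
force: [0.4, 1.4, 5.7]
finger_gap: 0.754
gripper_force: 45.0
```

View pics/grip1.png

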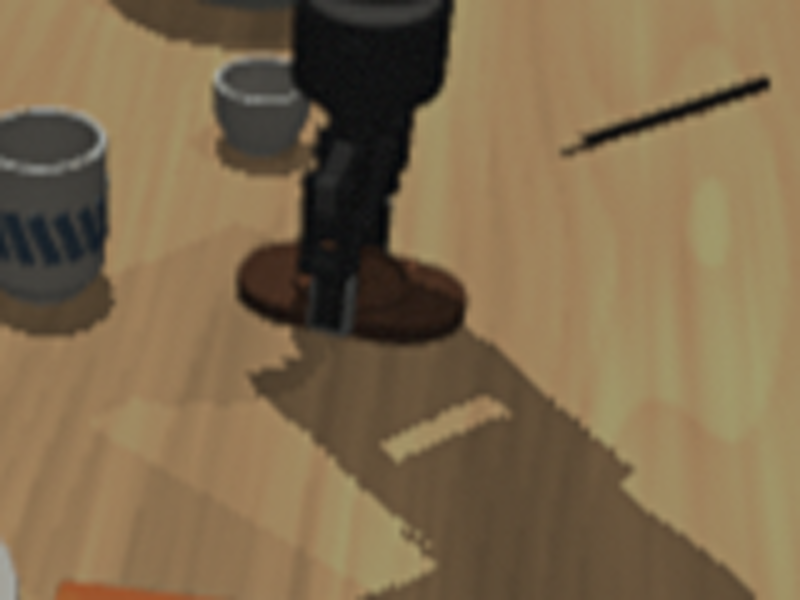

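The saucer is gripped mid-length, finger at (335,300) in the crop, with the tips just at the bench. I'll lift it and carry it to the wheel.

```bash
python3 -m crank '0 0 -.2 0 0 0;0 0 -.6 0 0 0;0 0 -.9 0 0 0;0 0 -.9 0 0 0;0 0 -.65 0 0 0'
python3 -m crank '-.1 .3 0 0 0 0;-.2 .55 0 0 0 0;-.224 .617 0 0 0 0;-.224 .617 0 0 0 0;-.224 .617 0 0 0 0' >/dev/null
python3 -m crank '-.224 .617 0 0 0 0;-.224 .617 0 0 0 0;-.224 .617 0 0 0 0;-.224 .617 0 0 0 0;-.224 .617 0 0 0 0'
python3 -m crank '-.224 .617 0 0 0 0;-.224 .617 0 0 0 0;-.224 .617 0 0 0 0;-.224 .617 0 0 0 0;-.224 .617 0 0 0 0'
python3 -m crank '-.1 .3 0 0 0 0;0 0 0 0 0 0;0 0 0 0 0 0;0 0 0 0 0 0;0 0 0 0 0 0'
python3 - <<'E'
from h import *
snap('wrist','wrist2')
E
```

```text
t: 5.3
tcp_pos: [0.4306, -0.2749, 0.1287]
tool_rot: [0.094, 0.996, -0.001, 0.001]
force: [0.6, -0.4, -0.7]
finger_gap: 0.754
gripper_force: 44.8
t: 6.3
tcp_pos: [0.5553, -0.0609, 0.1251]
tool_rot: [0.094, 0.996, 0.0, -0.001]
force: [0.2, 0.1, -1.6]
finger_gap: 0.759
gripper_force: 44.8
t: 6.8
tcp_pos: [0.6222, 0.0517, 0.1248]
tool_rot: [0.094, 0.996, 0.0, -0.002]
force: [-0.1, -0.3, -1.7]
finger_gap: 0.756
gripper_force: 44.8
t: 7.3
tcp_pos: [0.6287, 0.0598, 0.1264]
tool_rot: [0.095, 0.995, -0.0, -0.0]
force: [-0.9, -0.1, -1.0]
finger_gap: 0.756
gripper_force: 44.8
```

View pics/wrist2.png

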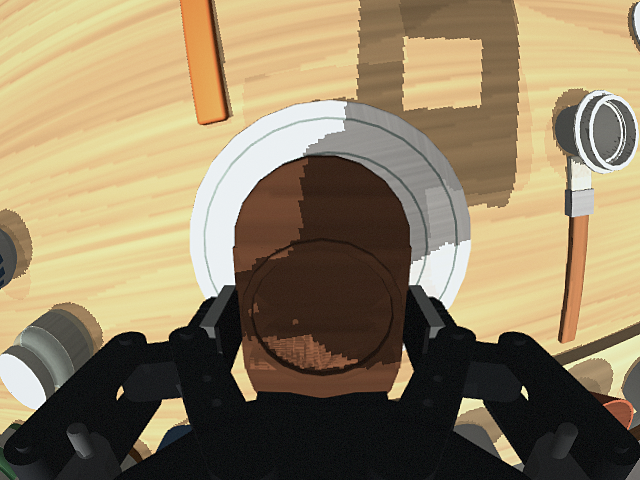

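The wheel edges are at (190,235), (470,235) and (333,100), so its centre column is ~330. The saucer's centre column is ~321, so the saucer needs to go about 5 mm along +y of the tool.

Run:
```python
from m import *
s=dict(np.load('/tmp/wrist2.npz'))
q=np.array([wray(s,u,v,.055) for u,v in ((190,232),(470,238),(333,100),(203,180),(450,170),(262,120),(400,119))]);e=fit(q,.09);print(e.x,e.fun)
```

```text
[0.63373753 0.06463161] [-0.001437   -0.00140999  0.00151878 -0.00053276 -0.00163388 -0.00024094
  0.00043237]
```

```bash
python3 -m crank '-.045 .06 .3 0 0 0;-.045 .06 .4 0 0 0;0 0 .4 0 0 0;0 0 .4 0 0 0;0 0 .15 0 0 0'
python3 -m crank '0 0 .05 0 0 0;0 0 .05 0 0 0;0 0 .05 0 0 0;0 0 .02 0 0 0;0 0 .0 0 0 0'
```

```text
t: 7.85
tcp_pos: [0.6319, 0.0651, 0.0574]
tool_rot: [0.094, 0.996, -0.0, -0.002]
force: [-0.6, 0.7, -1.2]
finger_gap: 0.758
gripper_force: 44.7
t: 8.35
tcp_pos: [0.6339, 0.0649, 0.0541]
tool_rot: [0.094, 0.996, -0.0, 0.0]
force: [-0.2, -0.0, -2.2]
finger_gap: 0.757
gripper_force: 44.7
```

```bash
python3 -m crank '0 0 .02 0 0 0;0 0 .02 0 0 0;0 0 0 0 0 0;0 0 0 0 0 0;0 0 0 0 0 0'
python3 -m crank '0 0 .02 0 0 0;0 0 .0 0 0 0;0 0 0 0 0 0;0 0 0 0 0 0;0 0 0 0 0 0'
```

```text
t: 8.85
tcp_pos: [0.6338, 0.0649, 0.0522]
tool_rot: [0.094, 0.996, 0.0, 0.0]
force: [-0.3, -0.5, -0.6]
finger_gap: 0.756
gripper_force: 44.8
t: 9.35
tcp_pos: [0.6338, 0.0649, 0.0521]
tool_rot: [0.094, 0.996, -0.0, 0.0]
force: [-2.4, 0.4, 4.7]
finger_gap: 0.76
gripper_force: 45.4
```

```bash
python3 -m crank '0 0 0 0 0 0;0 0 0 0 0 0;0 0 0 0 0 0;0 0 0 0 0 0;0 0 0 0 0 0' 1
python3 -m crank '0 0 -.2 0 0 0;0 0 -.6 0 0 0;0 0 -.9 0 0 0;0 0 -.9 0 0 0;0 0 -.9 0 0 0'
python3 - <<'E'
from h import *
snap('wrist','wrist3')
E
```

```text
t: 9.85
tcp_pos: [0.6336, 0.0649, 0.0511]
tool_rot: [0.094, 0.996, 0.0, -0.0]
force: [0.2, -0.7, 0.6]
finger_gap: 0.996
gripper_force: 0.0
t: 10.35
tcp_pos: [0.6335, 0.0649, 0.1932]
tool_rot: [0.094, 0.996, 0.0, 0.0]
force: [0.6, 1.1, 0.8]
finger_gap: 1.0
gripper_force: 0.0
```

View pics/wrist3.png

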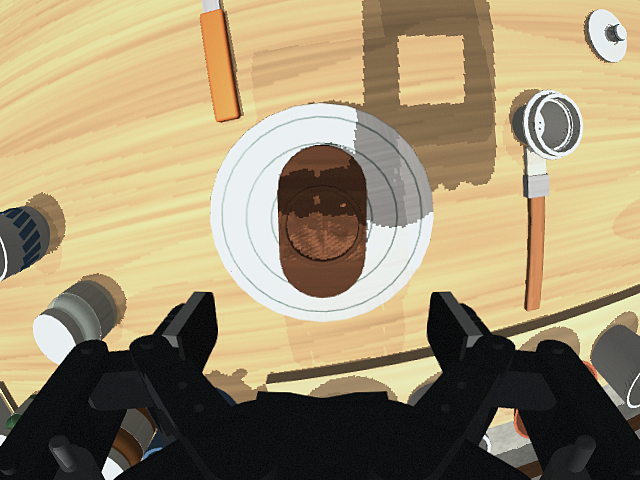

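The saucer ring centre (322,222) sits in the middle of the wheel (edges at columns 210 and 434), level and free of the gripper. Next is the mug.

```bash
python3 -m crank '-.035 -.5 0 0 0 0;-.035 -.6 0 0 0 0;-.035 -.6 0 0 0 0;-.035 -.6 0 0 0 0;-.035 -.6 0 0 0 0' >/dev/null
python3 -m crank '-.035 -.6 0 0 0 0;-.035 -.6 0 0 0 0;-.035 -.6 0 0 0 0;-.035 -.6 0 0 0 0;-.035 -.6 0 0 0 0' >/dev/null
python3 -m crank '-.035 -.6 0 0 0 0;-.035 -.6 0 0 0 0;-.035 -.6 0 0 0 0;-.035 -.6 0 0 0 0;0 -.1 0 0 0 0'
python3 -m crank '0 0 0 0 0 0;0 0 0 0 0 0;0 0 0 0 0 0;0 0 0 0 0 0;0 0 0 0 0 0'
python3 - <<'E'
from m import *
snap('wrist','wrist4')
s=dict(np.load('/tmp/wrist3.npz'))
for u,v in ((285,222),(358,222),(322,184),(322,261)):print(wray(s,u,v,.071))
snap('scene','scene3');snap('side','side3')
for n in ('scene3','side3'):
    c=cloud(dict(np.load(f'/tmp/{n}.npz'))).reshape(-1,3)
    q=c[(c[:,2]>.067)&(c[:,2]<.074)&(np.hypot(c[:,0]-.633,c[:,1]-.064)<.05)]
    print(n,len(q),np.median(q,0),((q.max(0)+q.min(0))/2))
    q=c[(c[:,2]>.0685)&(c[:,2]<.074)&(np.hypot(c[:,0]-.633,c[:,1]-.064)<.04)]
    print(n,len(q),fit(q,.029).x)
E
```

```text
t: 11.9
tcp_pos: [0.5898, -0.2717, 0.1918]
tool_rot: [0.096, 0.995, -0.001, 0.001]
force: [-0.5, -0.3, -0.2]
finger_gap: 0.999
gripper_force: 0.0
t: 12.4
tcp_pos: [0.5902, -0.268, 0.1914]
tool_rot: [0.094, 0.996, 0.0, -0.0]
force: [-0.6, -0.8, 0.5]
finger_gap: 0.999
gripper_force: 0.0
[0.6246 0.0393 0.071 ]
[0.6346 0.0919 0.071 ]
[0.6022 0.0712 0.071 ]
[0.6593 0.0603 0.071 ]
scene3 259 [0.63945688 0.05858312 0.06815104] [0.63539274 0.06098054 0.06985233]
scene3 111 [0.63469649 0.06174794]
side3 520 [0.63226907 0.06700815 0.068011  ] [0.63349871 0.06516371 0.07038862]
side3 171 [0.63266452 0.06584455]
```

View pics/wrist4.png

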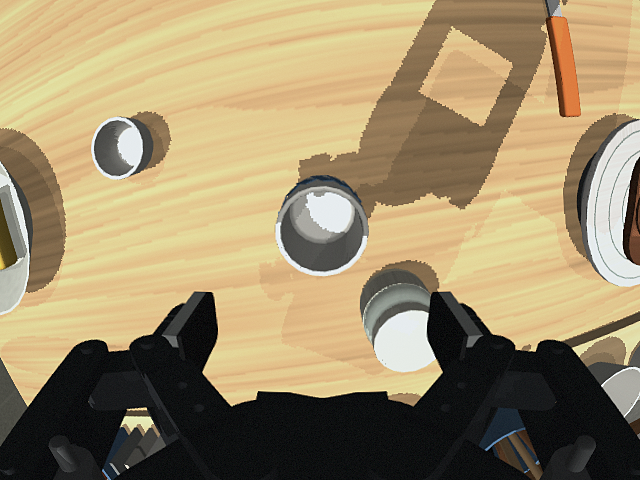

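Mug rim spans columns 276–369 and rows 184–276, centre (322.5,230). The jar at (405,335) is clear of the right finger's path.

Run:
```python
from m import *
s=dict(np.load('/tmp/wrist4.npz'))
q=np.array([wray(s,u,v,.085) for u,v in ((276,231),(369,231),(322,276),(290,196),(355,196))]);print(fit(q,.033).x,fit(q,.033).fun.round(4))
show('scene3',dict(mugrim=(185,265,235,325,.08,.09,.031)));show('side3',dict(mugrim=(308,145,347,200,.08,.09,.031)))
```

```text
[ 0.58907652 -0.2671256 ] [-0.0007 -0.0006  0.0003  0.0002  0.0001]
scene3 mugrim 244 zmax 0.0866 mid [ 0.5922 -0.2704] med [ 0.595  -0.2721  0.0836] fit [ 0.592  -0.2704] rms 0.0014
side3 mugrim 136 zmax 0.0881 mid [ 0.5894 -0.267 ] med [ 0.5889 -0.2636  0.0839] fit [ 0.5895 -0.2667] rms 0.0019
```

```bash
python3 -m crank '0 0 .3 0 0 0;0 0 .5 0 0 0;0 0 .5 0 0 0;0 0 .5 0 0 0;0 0 .5 0 0 0'
python3 -m crank '0 0 .5 0 0 0;0 0 .5 0 0 0;0 0 .4 0 0 0;0 0 .2 0 0 0;0 0 0 0 0 0'
python3 -m crank '0 0 0 0 0 0;0 0 0 0 0 0;0 0 0 0 0 0;0 0 0 0 0 0;0 0 0 0 0 0' -1 40
python3 -m crank '0 0 0 0 0 0;0 0 0 0 0 0;0 0 -.1 0 0 0;0 0 -.4 0 0 0;0 0 -.5 0 0 0'
python3 - <<'E'
from h import *
print(telemetry.sense()['force'])
E
```

```text
t: 13.05
tcp_pos: [0.5895, -0.2686, 0.0976]
tool_rot: [0.094, 0.996, 0.0, -0.0]
force: [0.2, 0.6, 0.4]
finger_gap: 1.0
gripper_force: 0.0
t: 13.55
tcp_pos: [0.5891, -0.2683, 0.0337]
tool_rot: [0.094, 0.996, 0.001, -0.001]
force: [0.2, -0.8, 0.1]
finger_gap: 1.002
gripper_force: 0.0
t: 14.05
tcp_pos: [0.5907, -0.2692, 0.0364]
tool_rot: [0.094, 0.996, -0.001, 0.001]
force: [-0.4, 0.9, 3.6]
finger_gap: 0.745
gripper_force: 44.9
t: 14.55
tcp_pos: [0.5887, -0.268, 0.0747]
tool_rot: [0.094, 0.996, 0.001, -0.002]
force: [-0.1, 0.4, -1.7]
finger_gap: 0.75
gripper_force: 44.7
[-0.10671609  0.40947971 -1.69188572]
```

```bash
python3 -m crank '0 0 -.6 0 0 0;0 0 -.6 0 0 0;0 0 -.6 0 0 0;0 0 -.3 0 0 0;0 0 0 0 0 0'
python3 -m crank '.034 .3 0 0 0 0;.034 .5 0 0 0 0;.034 .6 0 0 0 0;.034 .6 0 0 0 0;.034 .6 0 0 0 0' >/dev/null
python3 -m crank '.034 .6 0 0 0 0;.034 .6 0 0 0 0;.034 .6 0 0 0 0;.034 .6 0 0 0 0;.034 .6 0 0 0 0' >/dev/null
python3 -m crank '.034 .6 0 0 0 0;.034 .6 0 0 0 0;.034 .6 0 0 0 0;.03 .6 0 0 0 0;0 .4 0 0 0 0'
python3 -m crank '0 .18 0 0 0 0;0 0 0 0 0 0;0 0 0 0 0 0;0 0 0 0 0 0;0 0 0 0 0 0'
python3 - <<'E'
from h import *
snap('wrist','wrist5');snap('side','side5');snap('scene','scene5')
for n in ('side5','scene5'):
    s=dict(np.load(f'/tmp/{n}.npz'));i=s['image'][150:330,200:440] if n=='side5' else s['image'][130:310,240:480]
    cv2.imwrite(f'pics/c{n}.png',cv2.resize(i[:,:,::-1],(400,300),interpolation=cv2.INTER_CUBIC))
cv2.imwrite('pics/c5.png',np.hstack([cv2.imread('pics/cside5.png'),cv2.imread('pics/cscene5.png')]))
E
```

```text
t: 15.05
tcp_pos: [0.5909, -0.2695, 0.1616]
tool_rot: [0.094, 0.996, -0.001, 0.002]
force: [-0.7, -0.3, -2.8]
finger_gap: 0.751
gripper_force: 44.8
t: 16.55
tcp_pos: [0.6325, 0.0683, 0.1577]
tool_rot: [0.093, 0.996, 0.0, -0.002]
force: [0.3, -0.3, -2.2]
finger_gap: 0.749
gripper_force: 44.9
t: 17.05
tcp_pos: [0.6357, 0.0707, 0.1593]
tool_rot: [0.095, 0.995, -0.0, -0.0]
force: [0.1, 0.9, -1.9]
finger_gap: 0.747
gripper_force: 44.9
```

View pics/c5.png

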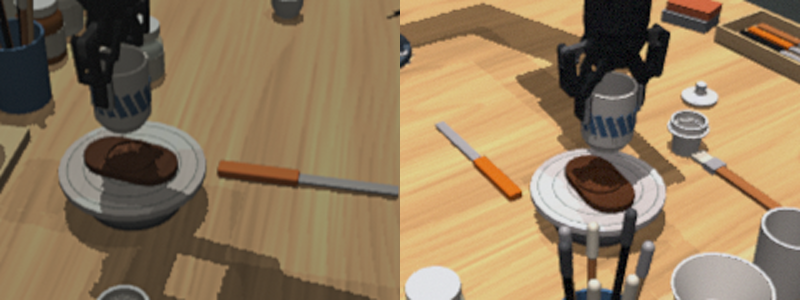

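The mug is held upright above the wheel, centre at (122,90) in the left crop. I'll check its offset before lowering it.

```bash
python3 -m crank '.02 -.155 0 0 0 0;0 0 0 0 0 0;0 0 0 0 0 0;0 0 0 0 0 0;0 0 0 0 0 0'
python3 - <<'E'
from m import *
p=telemetry.sense()['tcp_pos'];print(p)
for n,off in (('scene',(.0347-.0337,-.0027)),('side',(-.001,.0013))):
    s=snap(n);c=cloud(s).reshape(-1,3)
    for r,z0,z1 in ((.033,.15,.175),):
        q=c[(c[:,2]>z0)&(c[:,2]<z1)&(np.hypot(c[:,0]-p[0],c[:,1]-p[1])<.04)];e=fit(q,r);print(n,len(q),e.x.round(4),np.abs(e.fun).mean().round(4))
E
```

```text
t: 17.7
tcp_pos: [0.6338, 0.066, 0.1593]
tool_rot: [0.094, 0.996, 0.0, 0.0]
force: [-0.2, -0.6, -2.0]
finger_gap: 0.751
gripper_force: 44.9
[0.63381401 0.0659864  0.15932477]
scene 318 [0.6339 0.0643] 0.0011
side 340 [0.6331 0.0665] 0.0013
```

```bash
python3 -m crank '0 -.03 .2 0 0 0;0 0 .4 0 0 0;0 0 .4 0 0 0;0 0 .25 0 0 0;0 0 0 0 0 0'
python3 -m crank '0 0 .03 0 0 0;0 0 .03 0 0 0;0 0 .02 0 0 0;0 0 0 0 0 0;0 0 .0 0 0 0'
```

```text
t: 18.3
tcp_pos: [0.6321, 0.0648, 0.1072]
tool_rot: [0.094, 0.996, -0.0, -0.002]
force: [-1.5, -0.3, -2.8]
finger_gap: 0.748
gripper_force: 44.9
t: 18.8
tcp_pos: [0.6338, 0.0647, 0.1065]
tool_rot: [0.094, 0.996, 0.0, 0.0]
force: [0.1, 0.4, -2.4]
finger_gap: 0.749
gripper_force: 44.9
```

```bash
python3 -m crank '0 0 .03 0 0 0;0 0 .03 0 0 0;0 0 0 0 0 0;0 0 0 0 0 0;0 0 .0 0 0 0'|sed -n 1,4p
python3 -m crank '0 0 .02 0 0 0;0 0 0 0 0 0;0 0 0 0 0 0;0 0 0 0 0 0;0 0 .0 0 0 0'|sed -n 1,4p
python3 - <<'E'
from h import *
s=snap('side')['image'];i=s[150:330,200:440]
s=snap('scene')['image'];j=s[130:310,240:480]
cv2.imwrite(f'pics/c6.png',cv2.resize(np.hstack([i,j])[:,:,::-1],(800,300),interpolation=cv2.INTER_CUBIC))
E
```

```text
t: 19.3
tcp_pos: [0.6336, 0.0647, 0.1037]
tool_rot: [0.094, 0.996, 0.0, -0.0]
force: [0.5, -0.4, -2.8]
t: 19.8
tcp_pos: [0.6337, 0.0648, 0.1034]
tool_rot: [0.094, 0.996, -0.0, 0.0]
force: [-1.4, 0.1, 3.1]
```

View pics/c6.png

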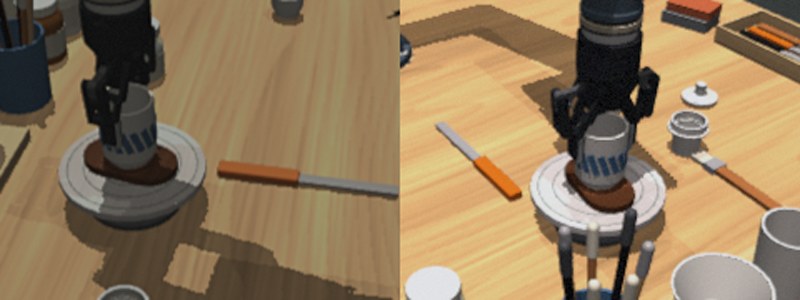

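The mug stands on the saucer, bottom centre at (130,160) in the left crop. The contact height, TCP 0.1034, matches seating inside the ring. I'll release it and go to the strainer.

```bash
python3 -m crank '0 0 0 0 0 0;0 0 0 0 0 0;0 0 0 0 0 0;0 0 0 0 0 0;0 0 0 0 0 0' 1
python3 -m crank '0 0 -.2 0 0 0;0 0 -.5 0 0 0;0 0 -.6 0 0 0;0 0 -.6 0 0 0;0 0 -.5 0 0 0'
python3 -m crank '.2 .5 0 0 0 0;.25 .57 0 0 0 0;.25 .57 0 0 0 0;.25 .57 0 0 0 0;.25 .57 0 0 0 0'>/dev/null
python3 -m crank '.25 .57 0 0 0 0;.25 .57 0 0 0 0;.25 .57 0 0 0 0;.24 .58 0 0 0 0;0 0 0 0 0 0'
python3 -m crank '0 0 0 0 0 0;0 0 0 0 0 0;0 0 0 0 0 0;0 0 0 0 0 0;0 0 0 0 0 0'
python3 - <<'E'
from m import *
snap('wrist','wrist7')
for n in ('scene','side'):
    s=snap(n,n+'7');c=cloud(s).reshape(-1,3)
    q=c[(c[:,2]>.13)&(c[:,2]<.165)&(np.hypot(c[:,0]-.634,c[:,1]-.064)<.05)];e=fit(q[q[:,2]<.148],.033);f=fit(q[q[:,2]>.15],.031);print(n,len(q),q[:,2].max(),e.x.round(4),f.x.round(4))
E
```

```text
t: 20.4
tcp_pos: [0.6335, 0.0647, 0.1028]
tool_rot: [0.094, 0.996, 0.0, -0.0]
force: [-0.6, -0.1, -0.6]
finger_gap: 1.0
gripper_force: 0.0
t: 20.9
tcp_pos: [0.634, 0.0647, 0.201]
tool_rot: [0.094, 0.996, 0.0, 0.001]
force: [0.8, 0.4, -0.1]
finger_gap: 1.003
gripper_force: 0.0
t: 21.9
tcp_pos: [0.5846, 0.2834, 0.1996]
tool_rot: [0.092, 0.996, 0.001, 0.0]
force: [-0.3, -0.0, -0.4]
finger_gap: 0.997
gripper_force: 0.0
t: 22.4
tcp_pos: [0.5858, 0.2796, 0.1989]
tool_rot: [0.095, 0.996, -0.0, -0.0]
force: [-0.1, -0.9, -0.5]
finger_gap: 1.003
gripper_force: 0.0
scene 579 0.1538041414810375 [0.6346 0.0622] [0.6342 0.0625]
side 102 0.15268278706203467 [0.6334 0.0656] [0.6322 0.0654]
```

View pics/wrist7.png

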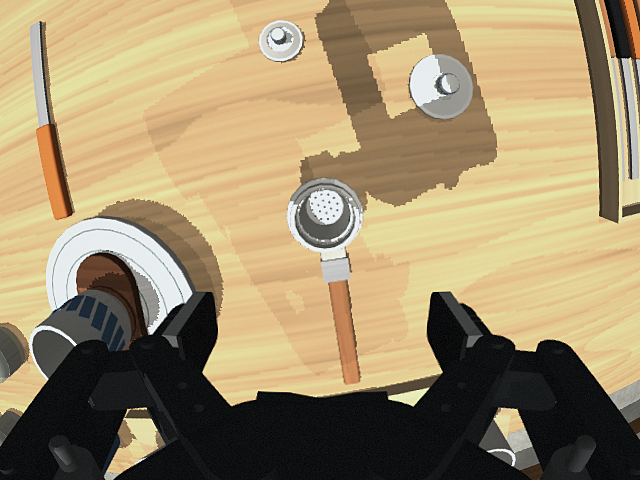

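The strainer flange spans columns 287–364, with its bottom at row 255, so its centre is about (325.5,216). The lid is at (441,87). The mug stands on the wheel at left.

Run:
```python
from m import *
s=dict(np.load('/tmp/wrist7.npz'))
q=np.array([wray(s,u,v,.044) for u,v in ((287,216),(364,216),(326,255),(299,243),(353,243))]);print(fit(q,.032).x,fit(q,.032).fun.round(4))
show('scene7',dict(str=(398,190,428,230,.046,.06,.026)))
show('side7',dict(str=(252,315,296,370,.046,.06,.026)))
print([wray(s,u,v,.008) for u,v in ((409,87),(473,87),(441,54),(441,120))])
print(telemetry.sense()['tcp_pos'])
```

```text
[0.58631702 0.28299382] [-0.0002 -0.0005  0.0006 -0.0007 -0.0002]
scene7 str 178 zmax 0.0578 mid [0.5868 0.2787] med [0.587  0.2769 0.0523] fit [0.5865 0.2786] rms 0.0017
side7 str 389 zmax 0.0581 mid [0.5843 0.2827] med [0.5836 0.2852 0.0538] fit [0.5844 0.2831] rms 0.0013
[array([0.49  , 0.3775, 0.008 ]), array([0.4966, 0.4398, 0.008 ]), array([0.4626, 0.4139, 0.008 ]), array([0.5239, 0.4023, 0.008 ])]
[0.58561911 0.28005617 0.19889666]
```

```bash
python3 -m crank '0 .04 .3 0 0 0;0 0 .5 0 0 0;0 0 .5 0 0 0;0 0 .5 0 0 0;0 0 .5 0 0 0'|sed -n 2p
python3 -m crank '0 0 .5 0 0 0;0 0 .5 0 0 0;0 0 .4 0 0 0;0 0 .12 0 0 0;0 0 0 0 0 0'|sed -n 2p
python3 -m crank '0 0 0 0 0 0;0 0 0 0 0 0;0 0 0 0 0 0;0 0 0 0 0 0;0 0 0 0 0 0'|sed -n 2p
python3 -m crank '0 0 0 0 0 0;0 0 0 0 0 0;0 0 0 0 0 0;0 0 0 0 0 0;0 0 0 0 0 0' -1 30
python3 -m crank '0 0 0 0 0 0;0 0 0 0 0 0;0 0 0 0 0 0;0 0 0 0 0 0;0 0 0 0 0 0'
python3 - <<'E'
from h import *
i=snap('side')['image'][260:380,200:360]
j=snap('scene')['image'][150:240,350:470]
cv2.imwrite(f'pics/c8.png',np.hstack([cv2.resize(x[:,:,::-1],(400,300),interpolation=cv2.INTER_CUBIC) for x in (i,j)]))
E
```

```text
tcp_pos: [0.5854, 0.282, 0.1052]
tcp_pos: [0.5852, 0.2818, 0.045]
tcp_pos: [0.586, 0.282, 0.0466]
t: 24.55
tcp_pos: [0.5859, 0.2818, 0.0468]
tool_rot: [0.094, 0.996, -0.0, 0.0]
force: [-1.4, -1.1, 6.3]
finger_gap: 0.637
gripper_force: 30.8
t: 25.05
tcp_pos: [0.5858, 0.2818, 0.0468]
tool_rot: [0.094, 0.996, -0.0, 0.0]
force: [-1.6, -0.8, 5.9]
finger_gap: 0.635
gripper_force: 30.8
```

View pics/c8.png

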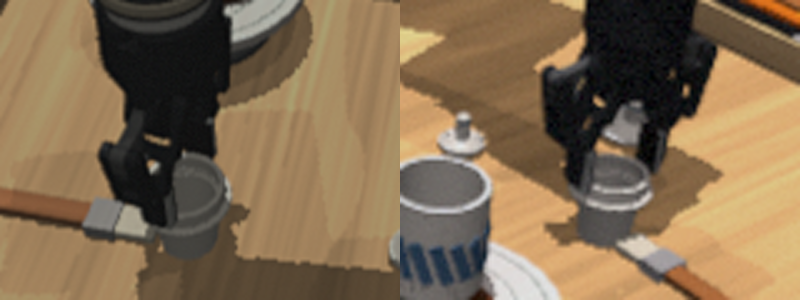

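The fingers hold the collar above the flange, around (160,210) left and (610,175) right. I'll lift it and carry it.

```bash
python3 -m crank '0 0 -.1 0 0 0;0 0 -.3 0 0 0;0 0 -.5 0 0 0;0 0 -.6 0 0 0;0 0 -.6 0 0 0'|sed -n 2p
python3 -m crank '0 0 -.6 0 0 0;0 0 -.6 0 0 0;0 0 -.6 0 0 0;0 0 -.5 0 0 0;0 0 -.2 0 0 0'
python3 -m crank '-.15 -.3 0 0 0 0;-.22 -.5 0 0 0 0;-.22 -.5 0 0 0 0;-.22 -.5 0 0 0 0;-.22 -.5 0 0 0 0'>/dev/null
python3 -m crank '-.22 -.5 0 0 0 0;-.22 -.5 0 0 0 0;-.22 -.5 0 0 0 0;-.22 -.5 0 0 0 0;-.22 -.5 0 0 0 0'|sed -n 2p
python3 -m crank '-.06 -.32 0 0 0 0;0 0 0 0 0 0;0 0 0 0 0 0;0 0 0 0 0 0;0 0 0 0 0 0'
python3 - <<'E'
from m import *
p=telemetry.sense()['tcp_pos'];print(p)
for n in ('scene','side'):
    s=snap(n,n+'9');c=cloud(s).reshape(-1,3)
    dz=p[2]-.0468;P=c[np.hypot(c[:,0]-p[0],c[:,1]-p[1])<.036]
    for nm,z0,z1,r in (('flange',.039,.045,0),('basket',.01,.037,.022),('mugrim',.148-dz,.156-dz,.031)):
        q=P[(P[:,2]>dz+z0)&(P[:,2]<dz+z1)]
        if len(q)<9: print(nm,'few');continue
        e=fit(q,r or .031);print(n,nm,len(q),e.x.round(4),((q.max(0)+q.min(0))/2).round(4),np.abs(e.fun).mean().round(4))
i=cv2.imread('pics/side9.png')[100:280,200:440];j=cv2.imread('pics/scene9.png')[100:280,240:480]
cv2.imwrite('pics/c9.png',cv2.resize(np.hstack([i,j]),(800,300),interpolation=cv2.INTER_CUBIC))
E
```

```text
tcp_pos: [0.5856, 0.2819, 0.1311]
t: 26.15
tcp_pos: [0.587, 0.2823, 0.2331]
tool_rot: [0.094, 0.996, 0.001, 0.002]
force: [0.3, 0.3, -1.6]
finger_gap: 0.638
gripper_force: 31.9
tcp_pos: [0.6326, 0.0754, 0.2282]
t: 27.65
tcp_pos: [0.6332, 0.0654, 0.2301]
tool_rot: [0.093, 0.996, 0.0, -0.0]
force: [-0.2, 0.3, -0.9]
finger_gap: 0.634
gripper_force: 31.9
[0.63321427 0.06540347 0.23008801]
scene flange 181 [0.6328 0.0627] [0.6367 0.0606 0.2253] 0.0039
scene basket 249 [0.6332 0.0635] [0.6335 0.0617 0.2068] 0.0011
scene mugrim 148 [0.6345 0.0624] [0.6345 0.063  0.1513] 0.0011
side flange 194 [0.6332 0.0666] [0.6317 0.0692 0.2253] 0.0033
side basket 286 [0.6324 0.0653] [0.6315 0.0659 0.2067] 0.001
side mugrim 202 [0.6324 0.066 ] [0.6322 0.065  0.1508] 0.0011
```

View pics/c9.png

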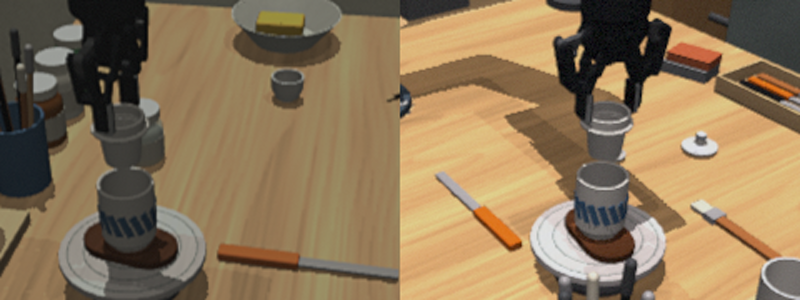

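The strainer hangs level above the mug and the centres agree to about 1 mm, so I'm lowering it.

```bash
python3 -m crank '-.015 0 .2 0 0 0;0 0 .4 0 0 0;0 0 .4 0 0 0;0 0 .4 0 0 0;0 0 .2 0 0 0'
python3 -m crank '0 0 .05 0 0 0;0 0 0 0 0 0;0 0 0 0 0 0;0 0 0 0 0 0;0 0 0 0 0 0'|sed -n 2,4p
python3 -m crank '0 0 .04 0 0 0;0 0 0 0 0 0;0 0 0 0 0 0;0 0 0 0 0 0;0 0 0 0 0 0'|sed -n 2,4p
python3 -m crank '0 0 .03 0 0 0;0 0 .02 0 0 0;0 0 0 0 0 0;0 0 0 0 0 0;0 0 0 0 0 0'|sed -n 2,4p
```

```text
t: 28.25
tcp_pos: [0.6329, 0.0645, 0.164]
tool_rot: [0.094, 0.996, -0.0, -0.002]
force: [-0.1, -0.2, -1.5]
finger_gap: 0.633
gripper_force: 31.9
tcp_pos: [0.6345, 0.0642, 0.1648]
tool_rot: [0.094, 0.996, 0.0, 0.001]
force: [-0.6, -0.1, -1.5]
tcp_pos: [0.6341, 0.0642, 0.1625]
tool_rot: [0.094, 0.996, -0.0, -0.0]
force: [0.3, -0.0, -1.2]
tcp_pos: [0.6341, 0.0642, 0.1605]
tool_rot: [0.094, 0.996, 0.0, 0.0]
force: [0.9, -0.6, -1.2]
```

```bash
python3 -m crank '0 0 .03 0 0 0;0 0 0 0 0 0;0 0 0 0 0 0;0 0 0 0 0 0;0 0 0 0 0 0'|sed -n 2,4p
python3 -m crank '0 0 .02 0 0 0;0 0 0 0 0 0;0 0 0 0 0 0;0 0 0 0 0 0;0 0 0 0 0 0'|sed -n 2,4p
```

```text
tcp_pos: [0.6341, 0.0642, 0.1594]
tool_rot: [0.094, 0.996, -0.0, 0.0]
force: [-0.4, 0.6, -2.1]
tcp_pos: [0.6342, 0.0642, 0.1589]
tool_rot: [0.094, 0.996, -0.0, 0.0]
force: [0.5, 0.1, 3.2]
```

It's seated at the expected height (TCP 0.1589 against 0.1588 predicted). I'll release it and go to the lid.

```bash
python3 -m crank '0 0 0 0 0 0;0 0 0 0 0 0;0 0 0 0 0 0;0 0 0 0 0 0;0 0 0 0 0 0' 1
python3 -m crank '0 0 -.2 0 0 0;0 0 -.5 0 0 0;0 0 -.6 0 0 0;0 0 -.6 0 0 0;0 0 -.3 0 0 0'|sed -n 2p
python3 -m crank '.2 .3 0 0 0 0;.34 .52 0 0 0 0;.34 .52 0 0 0 0;.34 .52 0 0 0 0;.34 .52 0 0 0 0' 0 >/dev/null
python3 -m crank '.34 .52 0 0 0 0;.34 .52 0 0 0 0;.34 .52 0 0 0 0;.34 .52 0 0 0 0;.34 .52 0 0 0 0'>/dev/null
python3 -m crank '.34 .52 0 0 0 0;.34 .52 0 0 0 0;.34 .52 0 0 0 0;.34 .52 0 0 0 0;.34 .52 0 0 0 0'
python3 -m crank '.1 .17 0 0 0 0;0 0 0 0 0 0;0 0 0 0 0 0;0 0 0 0 0 0;0 0 0 0 0 0'|sed -n 2p
python3 - <<'E'
from m import *
snap('wrist','wrist10')
for n in ('scene','side'):
    s=snap(n,n+'10');c=cloud(s).reshape(-1,3)
    q=c[(c[:,2]>.125)&(c[:,2]<.19)&(np.hypot(c[:,0]-.634,c[:,1]-.064)<.05)];print(n,q[:,2].max())
    for z0,z1,r in ((.159,.17,.026),(.151,.157,.031),(.12,.148,.033)):
        k=q[(q[:,2]>z0)&(q[:,2]<z1)]
        if len(k)>9: print(z0,len(k),fit(k,r).x.round(4))
E
```

```text
t: 31.25
tcp_pos: [0.6341, 0.0642, 0.1584]
tool_rot: [0.094, 0.996, 0.0, -0.0]
force: [0.0, 0.3, -0.9]
finger_gap: 1.001
gripper_force: 0.0
tcp_pos: [0.6353, 0.0642, 0.2495]
t: 33.25
tcp_pos: [0.4937, 0.4003, 0.2448]
tool_rot: [0.094, 0.996, -0.001, -0.002]
force: [0.6, 0.8, -0.7]
finger_gap: 0.496
gripper_force: 0.0
tcp_pos: [0.4939, 0.4056, 0.2465]
scene 0.16920721495049781
0.159 240 [0.6355 0.0613]
0.151 190 [0.6351 0.0615]
0.12 338 [0.6331 0.0634]
side 0.16844965102278972
0.159 17 [0.6812 0.0826]
0.151 25 [0.6312 0.0664]
0.12 40 [0.6329 0.0639]
```

View pics/wrist10.png

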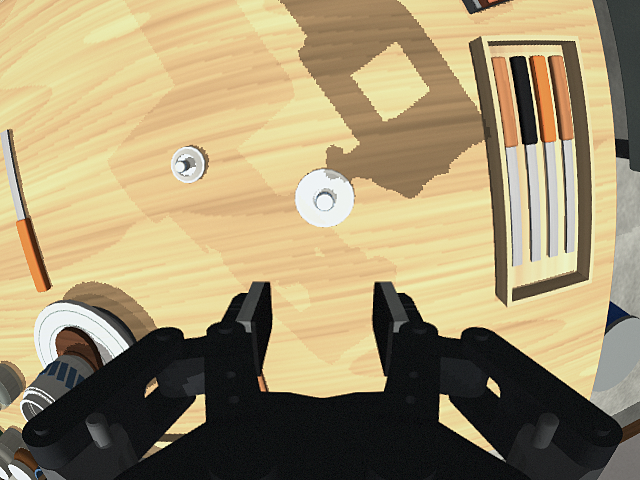

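The lid disc spans columns 295–355 and rows 168–228, with the knob at (325,202). The small lid at (188,164) is well clear. The strainer's top measures 0.168–0.169, as expected.

Run:
```python
from m import *
s=dict(np.load('/tmp/wrist10.npz'))
q=np.array([wray(s,u,v,.009) for u,v in ((295,198),(355,198),(325,228),(325,168))]);print(fit(q,.031).x,fit(q,.031).fun.round(4),wray(s,325,202,.033))
p=telemetry.sense()['tcp_pos'];print(p,wproj(s,[p[0],p[1],.009]))
show('scene10',dict(lidknob=(408,174,435,200,.024,.04,0),lid=(405,174,435,200,.006,.04,0)))
show('side10',dict(lidknob=(285,400,340,455,.024,.04,0),lid=(285,400,340,455,.006,.04,0)))
```

```text
[0.49335696 0.40925204] [0.0001 0.0001 0.0006 0.0006] [0.4926 0.4091 0.033 ]
[0.49378536 0.4060084  0.24661009] [322.  199.4]
scene10 lidknob 33 zmax 0.0348 mid [0.4944 0.4031] med [0.4959 0.4025 0.0308] 
scene10 lid 229 zmax 0.0348 mid [0.4949 0.4031] med [0.499  0.3992 0.0115] 
side10 lidknob 137 zmax 0.0367 mid [0.4925 0.4086] med [0.4917 0.4102 0.0328] 
side10 lid 1287 zmax 0.0367 mid [0.4922 0.4086] med [0.4907 0.413  0.0121]
```

```bash
python3 -m crank '.02 .035 .3 0 0 0;0 0 .6 0 0 0;0 0 .6 0 0 0;0 0 .6 0 0 0;0 0 .6 0 0 0'|sed -n 2p
python3 -m crank '0 0 .6 0 0 0;0 0 .6 0 0 0;0 0 .6 0 0 0;0 0 .4 0 0 0;0 0 .3 0 0 0'|sed -n 2p
python3 -m crank '0 0 .2 0 0 0;0 0 .2 0 0 0;0 0 0 0 0 0;0 0 0 0 0 0;0 0 0 0 0 0'|sed -n 2,4p
python3 -m crank '0 0 0 0 0 0;0 0 0 0 0 0;0 0 0 0 0 0;0 0 0 0 0 0;0 0 0 0 0 0' -1 30
python3 -m crank '0 0 0 0 0 0;0 0 0 0 0 0;0 0 0 0 0 0;0 0 0 0 0 0;0 0 0 0 0 0'
```

```text
tcp_pos: [0.4925, 0.408, 0.1368]
tcp_pos: [0.4922, 0.4078, 0.0366]
tcp_pos: [0.4934, 0.4085, 0.0234]
tool_rot: [0.094, 0.996, 0.0, 0.001]
force: [-0.3, -0.0, 0.2]
t: 35.9
tcp_pos: [0.4932, 0.4083, 0.0232]
tool_rot: [0.094, 0.996, 0.0, 0.0]
force: [-0.8, -1.5, 4.8]
finger_gap: 0.19
gripper_force: 29.5
t: 36.4
tcp_pos: [0.4932, 0.4084, 0.0232]
tool_rot: [0.094, 0.996, 0.0, 0.0]
force: [-0.7, 0.3, 5.2]
finger_gap: 0.193
gripper_force: 29.5
```

```bash
python3 -m crank '0 0 -.1 0 0 0;0 0 -.3 0 0 0;0 0 -.6 0 0 0;0 0 -.6 0 0 0;0 0 -.6 0 0 0'|sed -n 2p
python3 -m crank '0 0 -.7 0 0 0;0 0 -.7 0 0 0;0 0 -.7 0 0 0;0 0 -.7 0 0 0;0 0 -.3 0 0 0'
python3 -m crank '-.1 -.15 0 0 0 0;-.25 -.35 0 0 0 0;-.33 -.51 0 0 0 0;-.33 -.51 0 0 0 0;-.33 -.51 0 0 0 0'>/dev/null
python3 -m crank '-.33 -.51 0 0 0 0;-.33 -.51 0 0 0 0;-.33 -.51 0 0 0 0;-.33 -.51 0 0 0 0;-.33 -.51 0 0 0 0'>/dev/null
python3 -m crank '-.33 -.51 0 0 0 0;-.33 -.51 0 0 0 0;-.33 -.51 0 0 0 0;-.33 -.51 0 0 0 0;-.33 -.51 0 0 0 0'|sed -n 2p
python3 -m crank '-.3 -.4 0 0 0 0;-.13 -.26 0 0 0 0;0 0 0 0 0 0;0 0 0 0 0 0;0 0 0 0 0 0'
python3 - <<'E'
from m import *
p=telemetry.sense()['tcp_pos'];print(p)
for n in ('scene','side'):
    s=snap(n,n+'11');c=cloud(s).reshape(-1,3)
    P=c[np.hypot(c[:,0]-p[0],c[:,1]-p[1])<.04];dz=p[2]-.0232
    for nm,z0,z1,r in (('disc',dz+.005,dz+.0115,.031),('collar',.158,.167,.028),('mug',.12,.148,.033)):
        q=P[(P[:,2]>z0)&(P[:,2]<z1)]
        if len(q)<9: print(nm,'few');continue
        e=fit(q,r);print(n,nm,len(q),e.x.round(4),((q.max(0)+q.min(0))/2).round(4),np.abs(e.fun).mean().round(4))
i=cv2.imread('pics/side11.png')[100:280,200:440];j=cv2.imread('pics/scene11.png')[100:280,240:480]
cv2.imwrite('pics/c11.png',cv2.resize(np.hstack([i,j]),(800,300),interpolation=cv2.INTER_CUBIC))
E
```

```text
tcp_pos: [0.4926, 0.4081, 0.1116]
t: 37.4
tcp_pos: [0.4939, 0.4089, 0.2381]
tool_rot: [0.094, 0.996, 0.002, 0.002]
force: [0.2, 1.0, -0.0]
finger_gap: 0.189
gripper_force: 29.3
tcp_pos: [0.6206, 0.0906, 0.2319]
t: 39.4
tcp_pos: [0.633, 0.0651, 0.2344]
tool_rot: [0.094, 0.996, 0.0, -0.0]
force: [-0.1, 0.3, 0.1]
finger_gap: 0.189
gripper_force: 29.3
[0.6330355  0.06508161 0.2343584 ]
scene disc 200 [0.6314 0.0644] [0.634  0.0625 0.2194] 0.0045
scene collar 205 [0.6346 0.0617] [0.6345 0.0619 0.1625] 0.0023
scene mug 409 [0.6334 0.0631] [0.6407 0.0583 0.134 ] 0.0021
side disc 192 [0.6335 0.0633] [0.632  0.0657 0.2201] 0.0042
side collar 236 [0.6331 0.0654] [0.6325 0.0652 0.1625] 0.0022
side mug 489 [0.6328 0.0648] [0.632 0.07  0.134] 0.0022
```

View pics/c11.png

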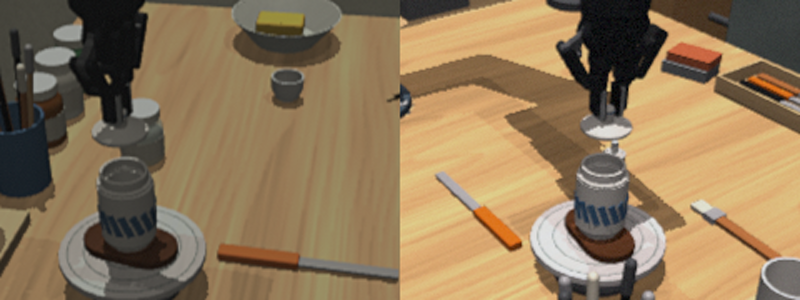

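The lid is held level, disc at (120,130) left and (607,127) right, and its centre matches the collar to under 1 mm. Lowering it now.

```bash
python3 -m crank '-.015 -.01 .2 0 0 0;0 0 .3 0 0 0;0 0 .3 0 0 0;0 0 .2 0 0 0;0 0 0 0 0 0'|sed -n 2,4p
python3 -m crank '0 0 .04 0 0 0;0 0 .03 0 0 0;0 0 .03 0 0 0;0 0 0 0 0 0;0 0 0 0 0 0'|sed -n 2,4p
python3 -m crank '0 0 .03 0 0 0;0 0 .0 0 0 0;0 0 .0 0 0 0;0 0 0 0 0 0;0 0 0 0 0 0'|sed -n 2,4p
```

```text
tcp_pos: [0.6328, 0.0637, 0.1921]
tool_rot: [0.094, 0.996, -0.0, -0.002]
force: [-0.2, -0.3, -0.7]
tcp_pos: [0.6343, 0.0636, 0.1908]
tool_rot: [0.094, 0.996, -0.0, 0.0]
force: [-0.2, 0.0, -0.6]
tcp_pos: [0.6342, 0.0636, 0.1893]
tool_rot: [0.094, 0.996, -0.0, 0.0]
force: [-0.1, 0.4, -0.5]
```

```bash
python3 -m crank '0 0 .03 0 0 0;0 0 .03 0 0 0;0 0 .0 0 0 0;0 0 0 0 0 0;0 0 0 0 0 0'|sed -n 2,4p
python3 -m crank '0 0 .025 0 0 0;0 0 .0 0 0 0;0 0 .0 0 0 0;0 0 0 0 0 0;0 0 0 0 0 0'|sed -n 2,4p
python3 -m crank '0 0 .015 0 0 0;0 0 .0 0 0 0;0 0 .0 0 0 0;0 0 0 0 0 0;0 0 0 0 0 0'|sed -n 2,4p
```

```text
tcp_pos: [0.6342, 0.0636, 0.1869]
tool_rot: [0.094, 0.996, 0.0, 0.0]
force: [0.2, 0.3, 0.1]
tcp_pos: [0.6342, 0.0636, 0.1859]
tool_rot: [0.094, 0.996, -0.0, 0.0]
force: [-0.1, -1.0, 0.4]
tcp_pos: [0.6342, 0.0636, 0.1853]
tool_rot: [0.094, 0.996, 0.0, -0.0]
force: [0.9, 0.3, -0.5]
```

```bash
python3 -m crank '0 0 .02 0 0 0;0 0 .0 0 0 0;0 0 .0 0 0 0;0 0 0 0 0 0;0 0 0 0 0 0'|sed -n 2,4p
```

```text
tcp_pos: [0.6345, 0.0636, 0.1852]
tool_rot: [0.094, 0.996, 0.0, 0.001]
force: [-0.9, 1.0, 5.6]
```

```bash
python3 -m crank '0 0 0 0 0 0;0 0 0 0 0 0;0 0 0 0 0 0;0 0 0 0 0 0;0 0 0 0 0 0' 0
python3 -m crank '0 0 -.2 0 0 0;0 0 -.5 0 0 0;0 0 -.6 0 0 0;0 0 -.6 0 0 0;0 0 -.6 0 0 0'|sed -n 2p
python3 -m crank '.5 0 0 0 0 0;.5 0 0 0 0 0;.5 0 0 0 0 0;.5 0 0 0 0 0;0 0 0 0 0 0'|sed -n 2p
python3 -m crank '0 0 0 0 0 0;0 0 0 0 0 0;0 0 0 0 0 0;0 0 0 0 0 0;0 0 0 0 0 0'
python3 - <<'E'
from m import *
for n in ('scene','side'):
    s=snap(n,n+'12');c=cloud(s).reshape(-1,3)
    P=c[np.hypot(c[:,0]-.634,c[:,1]-.064)<.045]
    print(n,'top',P[P[:,2]<.215][:,2].max(),'exp .196')
    for nm,z0,z1 in (('disc',.167,.1735),):
        q=P[(P[:,2]>z0)&(P[:,2]<z1)];print(n,nm,len(q),((q.max(0)+q.min(0))/2).round(4))
        A=np.c_[q[:,:2]-q[:,:2].mean(0),np.ones(len(q))]
i=cv2.imread('pics/side12.png')[100:280,200:440];j=cv2.imread('pics/scene12.png')[100:280,240:480]
cv2.imwrite('pics/c12.png',cv2.resize(np.hstack([i,j]),(800,300),interpolation=cv2.INTER_CUBIC))
E
```

```text
t: 43.5
tcp_pos: [0.6341, 0.0636, 0.1842]
tool_rot: [0.094, 0.996, -0.0, -0.0]
force: [-0.1, 0.5, -0.3]
finger_gap: 0.497
gripper_force: 0.0
tcp_pos: [0.6342, 0.0636, 0.2861]
tcp_pos: [0.5532, 0.0792, 0.2852]
t: 45.0
tcp_pos: [0.556, 0.0784, 0.2843]
tool_rot: [0.094, 0.996, -0.0, -0.0]
force: [0.2, 0.1, -0.4]
finger_gap: 0.499
gripper_force: 0.0
scene top 0.1966754180320195 exp .196
scene disc 202 [0.6346 0.0621 0.1704]
side top 0.19754646129677014 exp .196
side disc 206 [0.6336 0.0651 0.1703]
```

View pics/c12.png

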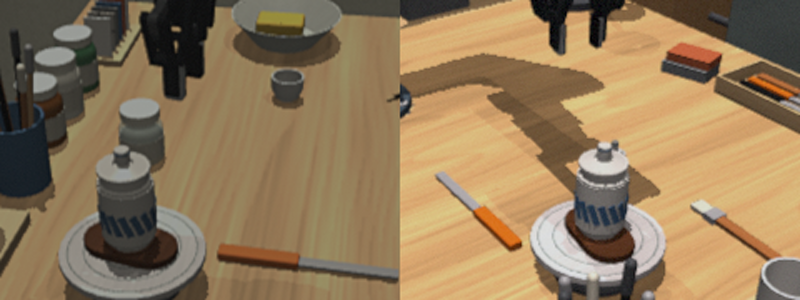

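The full stack stands level and centred on the wheel. The knob, at (122,155) left and (603,150) right, tops out at 0.197 against 0.196 expected, and the gripper is clear of it.

```bash
python3 -c "
from station import manip
print(manip.sign_off())"
```

```text
the job is handed in; nothing more can be done
None
```

The tea-mug set is stacked level in the middle of the banding wheel (saucer, mug, strainer, larger lid) and handed in at about 45 s; the small lid, sake cup, jar, file and brush were not touched.

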